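# Put the paperweights away and lay out the torch bench

## Robot

A 7-joint arm with a two-finger parallel gripper is mounted at the origin on the work surface. World frame = base frame: x ahead of the robot, y to its left, z up, the work surface at z = 0. Lengths are in m, angles in rad, forces in N, time in s.
With the tool pointing down it reaches from about 0.425 to 0.925 m from the base axis. Payload 6.8 kg.
Tool frame: the origin (TCP) lies midway between the tips of the shut fingers; the grasp point (between the pads) lies 19 mm behind it; z points along the fingers, y is the line along which they close (so a half turn about z gives the same grasp; the last joint's range is limited). The gripper opens to 88 mm and grips with 3 to 60 N. Pads are 20 mm wide; open, the fingers measure 115 mm over their backs; the gripper's body (75 mm by 178 mm) begins 61 mm behind the grasp point.
Start: joints at [-1.282, 0.477, 0.022, 1.555, -0.011, 1.109, -0.083], TCP at [0.261, 0.623, 0.223] pointing down, gripper open.
Joint ranges: [-2.96, 2.96], [-0.34, 2.1], [-1.41, 1.46], [0.24, 2.44], [-1.37, 4.51], [0.17, 1.92], [-2.96, 2.96]. Speed limits (rad/s): [2.39, 2.39, 3.14, 3.14, 3.14, 3.14, 3.14].

## Interface

Orientations are given as a 3x3 rotation matrix whose columns are the frame's x, y, z axes.
In Python, from plant import manip gives the robot as it stands. Calls block until the motion is done:
- manip.movep(position, orientation): joint-space move of the TCP to a pose.
- manip.move_straight(position, frame=None, max_speed=0.15, f_stop=None): straight line of the TCP; frame=None keeps the orientation; max_speed is the mean speed in m/s. With f_stop (N) it stops when the force on the tool has changed by that much, and returns True; else False.
- manip.move_joints(angles): joint-space move.
- manip.command_gripper(opening): finger opening in m; the grip force is fixed at half the most; returns when the fingers have stopped.
- manip.sleep(seconds).
- manip.inverse_kinematics(position, orientation): joint angles nearest the present ones, or None.
- manip.read_camera(name): name is "scene" or "top" or "wrist"; returns the picture (384x512x3 uint8, red, green, blue); there is no depth.
- manip.get_calibration(name): a dict with "intrinsics" (3x3 intrinsics, pixels), "R" (3x3) and "t" (3): a world point X has camera coordinates R X + t; the wrist camera has in their place "hand_eye" (4x4, takes a point from camera to tool coordinates, whose origin is the TCP and whose axes are the flange's). Camera axes: x right, y down, z forward; pixel columns grow to the right and rows downward; lengths in m; the calibration is good to about 2 mm. The wrist camera is an equidistant fisheye: a pixel r from the principal point sees the ray r / f radians off the axis. A picture is of the moment at which its call begins: read the wrist's pose just before it. get_calibration takes no time and is no camera call.
A pose or a line that the arm cannot do raises manip.IKError and nothing moves.
- manip.sign_off(): hands the job in; it is judged then, once.
Trained networks look in the newest picture that a camera, given by its name, has taken for a name from the list of things; names that differ only in an ending like _2 or _b are one class to them, and where a whole thing is asked for, a point or a joint stands for the part that bears it (a point fixed in the world has none). Each returns a list of dicts, best first, with "conf" (0 to 1); they miss things now and then, are a little off and sometimes report something else, mostly with a low value. They report only what shows in the picture. A call takes as long as a camera call. They do not tell look-alikes from the thing itself.
- manip.find_in(camera, query): "uv" ([column, row] in pixels, amid what is visible of it).
- manip.pinpoint(camera, query): "uv" ([column, row] in pixels: a listed point, or the origin of a listed thing).
Readings, each from a call of its own:
- manip.current_clock(): time.
- manip.current_joint_pos(): joint angles.
- manip.current_qd(): joint speeds.
- manip.current_joint_torque(): joint torques, N m.
- manip.current_tcp_pos(): TCP position.
- manip.current_ee_rot(): TCP orientation.
- manip.current_contact_force(): force on the tool from outside, world axes, zero at the start.
- manip.current_torque(): the same for the moment, N m.
- manip.current_opening(): finger opening in m.
- manip.current_grip_force(): force on a finger pad.
Only numpy, scipy, OpenCV 4.12 (cv2) and the standard library are available. Lean on these libraries where they do the work, as an engineer would, in place of code of your own. Each camera call takes 0.05 s, during which the arm holds its last target. There are 200 camera calls.

## Task

Pull open the drawer of the chest, put every finished glass paperweight in it sitting flat on its base, and push the drawer fully shut. Lay the bench out for the next piece: stand the lidded jar midway between the two rod pots, stand the narrow-necked bottle at the right of the burner (looking the way its nozzle points), level with the middle of its base and about 3 cm clear of it, and lay the marver paddle flat at the burner's left, its middle level with the burner's, parallel to it, plate towards the nozzle end and its plate's edge about 3 cm clear of the base. Leave the mug, the amber bottle, the tape and the screwdriver where they are.

Things in the scene. Friction and masses are not known exactly. Their poses are not given: they have to be found in the camera images.
- weight1: finished glass paperweight, squat dome 42 mm across and 28 mm high, straight flank up to 17 mm; origin at the centre of its flat underside, z up; all paperweights are alike, 2 to 4 are present (absent ones read None)
- weight2: finished glass paperweight, squat dome 42 mm across and 28 mm high, straight flank up to 17 mm; origin at the centre of its flat underside, z up; all paperweights are alike, 2 to 4 are present (absent ones read None)
- weight3: finished glass paperweight, squat dome 42 mm across and 28 mm high, straight flank up to 17 mm; origin at the centre of its flat underside, z up; all paperweights are alike, 2 to 4 are present (absent ones read None)
- weight4: finished glass paperweight, squat dome 42 mm across and 28 mm high, straight flank up to 17 mm; origin at the centre of its flat underside, z up; all paperweights are alike, 2 to 4 are present (absent ones read None)
- chest_drawer0 (a joint): travel of the single drawer of the low wooden chest at the left of the bench, m: 0 fully shut, 0.133 fully open; it slides out of the chest towards the robot
- chest_drawer0_handle (a point): middle of the drawer's steel bar handle: 11 mm thick, 120 mm long, level along the drawer's y, its axis 35 mm out from the front panel and 44 mm above the bench. Axes: x into the chest (the drawer opens along -x), y along the bar, z up. The chest top is 80 mm high, its front face level with the shut drawer's front
- drawer_floor (a point): point on the drawer's inner floor (22 mm above the bench), midway across, moves with the drawer; axes as the handle's. From it the inside reaches from x = -57 to +97 mm and y = -104 to +104 mm, walls 36 mm high; front panel's outer face at x = -78 mm, its top 46 mm above this floor. Fully open, the chest's front edge stands over x = +55 mm: only what is nearer is reachable from above
- burner: bench burner, fixed: steel base plate 120 mm (x) by 75 mm (y) by 12 mm, brass barrel above, top 125 mm high, reaching from x = -90 to +80 mm; origin at the centre of the base's underside; x is the way the nozzle points (roughly away from the robot), y is the burner's left, -y its right as seen looking along the nozzle
- pot_near: one of two alike terracotta pots of glass rods, fixed, 70 mm across and 90 mm high, rods up to 165 mm high; this is the one nearer the robot; origin at the centre of its underside; its x axis points at the other pot, 235 mm away centre to centre
- pot_far: the other terracotta pot of rods, farther from the robot; same size, origin at the centre of its underside
- jar: squat clear glass jar with a flat metal lid, 56 mm across, 70 mm high; origin at the centre of its underside, z up
- bottle: narrow-necked green glass bottle, closed: body 60 mm across up to 75 mm, shoulder, neck 24 to 26 mm across from 95 to 122 mm, lip 30 mm across at the top, 130 mm high; origin at the centre of its underside, z up
- paddle: flat marver paddle: dark plate 70 by 45 by 12 mm with a wooden handle 18 mm wide and 16 mm thick, 175 mm long in all, lying on the bench; origin on its underside; x runs from the handle to the plate: handle from x = -85 to +20 mm, plate from +20 to +90 mm; balance point near x = +20 mm
- paddle_blade (a point): middle of the paddle's plate, top face (x = 55 mm on the paddle)
- amber: bystander: small amber bottle with an orange cap, 48 mm across, 110 mm high; leave it
- mug: bystander: white mug, 76 mm across, 85 mm high; leave it
- tape: bystander: roll of cardboard tape lying flat, 84 mm across, 22 mm high; leave it
- screwdriver: bystander: screwdriver 160 mm long lying near the robot's base; leave it
Mind the look-alikes: they are no part of the job. Of the things shaped like the jar, the clear one is meant. What is shaped like the weight3 but pink is not meant.

How it is judged:
On the way, in this order (a step that is already met when the one before it is completed fails the run):
1. the drawer is drawn open (value of joint chest_drawer0 above 0.1 m), for 0.2 s.
2. every paperweight sits in the drawer, released (x of weight1 in the frame of drawer_floor between -0.043 and 0.083 m and y of weight1 in the frame of drawer_floor between -0.09 and 0.09 m and z of weight1 in the frame of drawer_floor between -0.01 and 0.01 m and angle between each of weight1, weight2, weight3, weight4's own z axis and vertical below 0.2 rad and contact force between each of weight1, weight2, weight3, weight4 and the fingers below 0.05 N and x of weight2 in the frame of drawer_floor between -0.043 and 0.083 m and y of weight2 in the frame of drawer_floor between -0.09 and 0.09 m and z of weight2 in the frame of drawer_floor between -0.01 and 0.01 m and x of weight3 in the frame of drawer_floor between -0.043 and 0.083 m and y of weight3 in the frame of drawer_floor between -0.09 and 0.09 m and z of weight3 in the frame of drawer_floor between -0.01 and 0.01 m and x of weight4 in the frame of drawer_floor between -0.043 and 0.083 m and y of weight4 in the frame of drawer_floor between -0.09 and 0.09 m and z of weight4 in the frame of drawer_floor between -0.01 and 0.01 m), for 0.2 s.
3. the drawer is fully shut (value of joint chest_drawer0 below 0.006 m), for 0.2 s.
At the end, for the whole second after the job is handed in: Paperweights flat in the drawer, shut within 6 mm. Jar midway between pots (18 mm each way). Bottle 30 mm off the base's right (18), level (20). Paddle at left, plate edge 30 mm off (18), level (40), parallel 0.17 rad, plate to nozzle end. Upright or flat, released, at rest (all of step 2 and linear speed of each of weight1, weight2, weight3, weight4, jar, bottle, paddle below 0.02 m/s and value of joint chest_drawer0 below 0.006 m and x of jar in the frame of pot_near between 0.0995 and 0.1355 m and y of jar in the frame of pot_near between -0.018 and 0.018 m and x of bottle in the frame of burner between -0.02 and 0.02 m and y of bottle in the frame of burner between -0.1155 and -0.0795 m and x of paddle in the frame of burner between -0.04 and 0.04 m and y of paddle in the frame of burner between 0.072 and 0.108 m and angle between the x axis of paddle and the x axis of burner, either way round below 0.17 rad and x of paddle_blade in the frame of burner above 0.01 m and angle between each of jar, bottle, paddle's own z axis and vertical below 0.1 rad and height (world z) of each of jar, bottle, paddle below 0.008 m); the robot touches nothing.
It fails at once if a bystander (mug, amber bottle, tape, screwdriver) is moved more than 5 cm (distance of any of amber, mug, tape, screwdriver from where it was at the start of the episode above 0.05 m).
Of weight1, weight2, weight3, weight4 only 2 to 4 are there at a start; the rules pass over those that are not, and their reading is None.
At some moment in a run one of weight1, weight2, weight3, weight4, jar may be knocked a few centimetres aside while the robot is not near it.
Once in a run the grip may slacken for a moment while it holds something.
It also fails if it takes over 210 s, if anything falls off the work surface, if the arm or the gripper's body presses on something with over 40 N, if the wrist force passes 120 N, or if a joint passes its speed limit or range.

## Working session

There is one attempt and no reset: what is moved stays moved. The work goes in short steps, each a Python script; the robot and the scene stay as the last script left them, time stands still between calls to the robot, and variables do not carry over. Pictures are saved under pics/ and viewed, at most 14 in all, crops included, and the job is handed in when it is done.

```bash
ls; mkdir -p pics; cat > h.py <<'E'
import numpy as np, cv2
from plant import manip as m
def save(cam,fn,crop=None,scale=1.5):
    im=m.read_camera(cam)
    if crop: a,b,c,d=crop; im=im[b:d,a:c]
    cv2.imwrite('pics/'+fn,cv2.resize(im[...,::-1],None,fx=scale,fy=scale,interpolation=cv2.INTER_CUBIC))
def ray(cam,uv):
    c=m.get_calibration(cam);K=np.array(c['intrinsics'])
    p=np.linalg.solve(K,np.array([uv[0],uv[1],1.]))
    if cam=='wrist':
        th=np.hypot(p[0],p[1]);d=np.array([p[0]/th*np.sin(th),p[1]/th*np.sin(th),np.cos(th)]) if th>1e-9 else np.array([0,0,1.])
        H=np.array(c['hand_eye']);R=np.array(m.current_ee_rot());t=np.array(m.current_tcp_pos())
        return R@H[:3,3]+t, R@H[:3,:3]@d
    R=np.array(c['R']);t=np.array(c['t'])
    return -R.T@t, R.T@p
def pt(cam,uv,z=0):
    o,d=ray(cam,uv); return o+d*(z-o[2])/d[2]
def proj(cam,X):
    c=m.get_calibration(cam);K=np.array(c['intrinsics'])
    q=K@(np.array(c['R'])@np.array(X)+np.array(c['t'])); return q[:2]/q[2]
def down(yaw):  # tool z down; closing axis y at angle yaw from world y
    c,s=np.cos(yaw),np.sin(yaw)
    return np.array([[c,s,0],[s,-c,0],[0,0,-1.]])
E
python3 - <<'E'
from h import *
for c in('top','scene'):
    save(c,c+'0.png'); print(c, ray(c,(256,192)))
    for q,z in [('weight1',0),('chest_drawer0_handle',.044),('drawer_floor',.022),('burner',0),('pot_near',0),('pot_far',0),('jar',0),('bottle',0),('paddle',0),('paddle_blade',.012),('amber',0),('mug',0),('tape',0),('screwdriver',0)]:
        for r in m.pinpoint(c,q):
            if r['conf']>.25: print(c,q,round(r['conf'],2),np.round(r['uv']),pt(c,r['uv'],z).round(3)[:2])
print(m.current_ee_rot(),m.current_clock())
E
```

```text
pics
top (array([ 0.29639694, -0.04379923,  1.27217938]), array([ 0.23516261, -0.01270612, -0.97198666]))
top weight1 0.64 [216. 235.] [0.449 0.089]
top weight1 0.63 [200. 192.] [0.608 0.149]
top weight1 0.49 [212. 213.] [0.529 0.102]
top weight1 0.47 [203. 166.] [0.711 0.137]
top weight1 0.43 [306. 224.] [ 0.482 -0.238]
top chest_drawer0_handle 0.82 [147. 219.] [0.506 0.325]
top chest_drawer0_handle 0.75 [252. 191.] [ 0.596 -0.045]
top drawer_floor 0.64 [133. 190.] [0.616 0.389]
top burner 0.76 [251. 194.] [ 0.598 -0.042]
top burner 0.63 [248. 147.] [ 0.783 -0.034]
top pot_near 0.76 [331. 235.] [ 0.44  -0.327]
top pot_near 0.44 [198. 191.] [0.612 0.156]
top pot_far 0.81 [359. 178.] [ 0.647 -0.447]
top jar 0.62 [301. 193.] [ 0.597 -0.226]
top jar 0.61 [329. 175.] [ 0.665 -0.336]
top jar 0.5 [377. 216.] [ 0.503 -0.499]
top bottle 0.57 [296. 171.] [ 0.682 -0.215]
top paddle 0.93 [260. 234.] [ 0.449 -0.072]
top paddle_blade 0.73 [243. 230.] [ 0.462 -0.009]
top amber 0.53 [248. 143.] [ 0.796 -0.034]
top mug 0.61 [218. 141.] [0.807 0.079]
top tape 0.71 [278. 148.] [ 0.776 -0.148]
top tape
[... 623 characters left out ...]
cene pot_far 0.69 [110. 276.] [ 0.641 -0.45 ]
scene jar 0.7 [195. 226.] [ 0.59  -0.217]
scene jar 0.66 [159. 272.] [ 0.676 -0.336]
scene jar 0.63 [ 85. 233.] [ 0.499 -0.49 ]
scene bottle 0.9 [213. 259.] [ 0.694 -0.201]
scene paddle 0.71 [228. 168.] [ 0.445 -0.069]
scene paddle_blade 0.76 [251. 162.] [ 0.46  -0.003]
scene amber 0.76 [286. 266.] [ 0.783 -0.036]
scene amber 0.33 [177. 157.] [ 0.351 -0.197]
scene mug 0.69 [327. 255.] [0.795 0.072]
scene tape 0.77 [240. 280.] [ 0.771 -0.158]
scene screwdriver 0.49 [178. 156.] [ 0.35  -0.194]
[[-9.22284800e-01  3.86510991e-01 -3.34360905e-05]
 [ 3.86510992e-01  9.22284800e-01 -1.71720233e-05]
 [ 2.42004223e-05 -2.87609126e-05 -9.99999999e-01]] 1.5
```

View both.

View pics/top0.png

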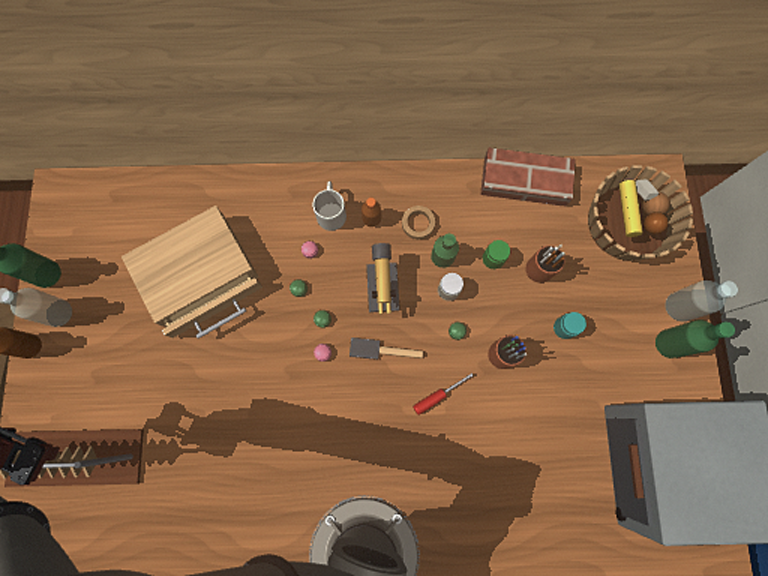

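View pics/scene0.png

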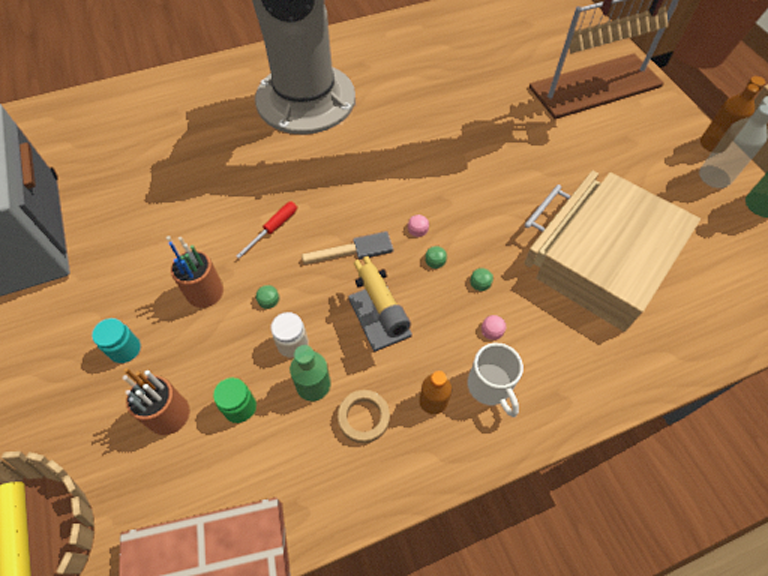

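Top view, in px of the 1.5x picture. Green domes are at (299,288), (322,318) and (457,330), which makes three paperweights. The pink look-alikes are at (310,249) and (322,352).

There are three jar shapes: white-lidded at (452,286), green at (497,254) and teal at (571,325). The white one appears to be the clear one. The handle bar runs from (197,333) to (243,305). I'll check in a crop.

```bash
python3 - <<'E'
from h import *
im=m.read_camera('top');im2=m.read_camera('scene')
a=cv2.resize(im[180:240,105:205,::-1],None,fx=4,fy=4,interpolation=cv2.INTER_CUBIC)
b=cv2.resize(im[155:215,228:328,::-1],None,fx=4,fy=4,interpolation=cv2.INTER_CUBIC)
c=cv2.resize(im2[185:260,175:275,::-1],None,fx=4,fy=4,interpolation=cv2.INTER_CUBIC)
d=cv2.resize(im2[110:185,315:415,::-1],None,fx=4,fy=4,interpolation=cv2.INTER_CUBIC)
cv2.imwrite('pics/crop1.png',np.vstack([np.hstack([a,b]),np.hstack([d,c])]))
E
```

```text
(no output)
```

View pics/crop1.png

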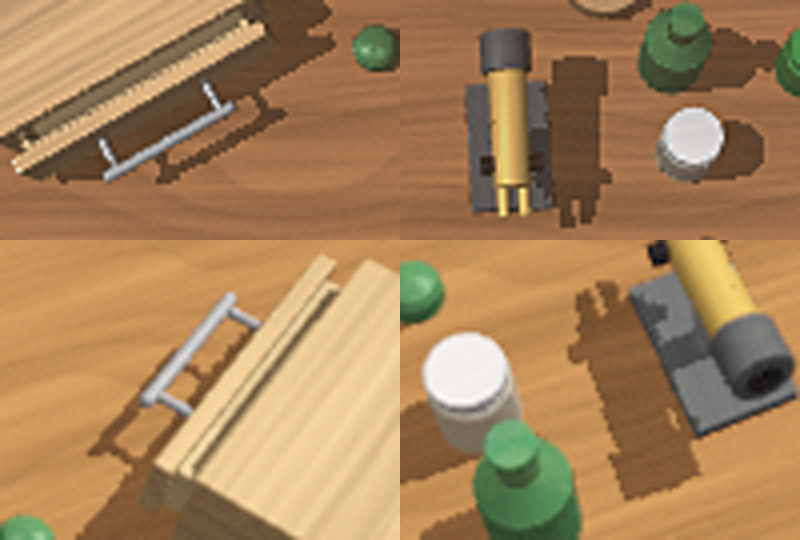

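The white-lidded jar at crop (692,140) has a clear body, so it is the right one. The drawer's handle is clear of the other things, and the drawer stands slightly ajar. The burner base corners show well.

```bash
python3 - <<'E'
from h import *
e=lambda c,uvs,z:[print(c,uv,pt(c,uv,z)[:2].round(4)) for uv in uvs]
e('top',[(131.75,224.25),(163,206.25)],.044)
e('scene',[(352.5,149.25),(373,124.5)],.044)
e('top',[(245,176.25),(246.5,208),(265.5,207.5),(264.5,175.5)],.012)
e('scene',[(249.5,233.75),(274.25,223.75),(232.5,197.5)],.012)
E
```

```text
top (131.75, 224.25) [0.4877 0.3789]
top (163, 206.25) [0.5495 0.2713]
scene (352.5, 149.25) [0.5477 0.2775]
scene (373, 124.5) [0.4892 0.3818]
top (245, 176.25) [ 0.6623 -0.021 ]
top (246.5, 208) [ 0.5424 -0.0243]
top (265.5, 207.5) [ 0.5426 -0.0933]
top (264.5, 175.5) [ 0.6635 -0.0934]
scene (249.5, 233.75) [ 0.6695 -0.091 ]
scene (274.25, 223.75) [ 0.6673 -0.0196]
scene (232.5, 197.5) [ 0.5507 -0.0943]
```

```bash
cat >> h.py <<'E'
def rot(a):  # tool down, closing axis along world angle a; half turn with the smaller joint move
    return down(a+np.pi/2), down(a-np.pi/2)
def go(p,a):
    q0=np.array(m.current_joint_pos()); best=None
    for R in rot(a):
        q=m.inverse_kinematics(p,R)
        if q is not None:
            q=np.array(q);cost=abs(q-q0).max()+ (5 if abs(q[6])>2.7 else 0)
            if best is None or cost<best[0]: best=(cost,R)
    m.movep(p,best[1]); return best[1]
def look(q,z=0,near=None,cam='wrist',rad=.06):
    m.read_camera(cam); o=[]
    for r in m.pinpoint(cam,q):
        p=pt(cam,r['uv'],z)[:2]
        if near is None or np.hypot(*(p-near))<rad: o.append((round(r['conf'],2),p.round(4)))
    return o
E
python3 - <<'E'
from h import *
a=.516;u=np.array([np.cos(a),np.sin(a)])
H=np.array([.5186,.3274])
go([*H,.2],a)
print(m.current_clock(),look('chest_drawer0_handle',.044))
save('wrist','w1.png')
m.command_gripper(.03)
print(m.move_straight([*H,.026],max_speed=.1,f_stop=15),m.current_tcp_pos())
m.command_gripper(0.0); print(m.current_opening(),m.current_grip_force(),m.current_tcp_pos())
print(m.current_clock())
E
```

```text
3.0583 [(0.77, array([0.5177, 0.327 ]))]
False [0.51895051 0.32766387 0.02656356]
0.010174665216575287 30.00027894973755 [0.51860424 0.32744077 0.02617137]
6.5583
```

View pics/w1.png

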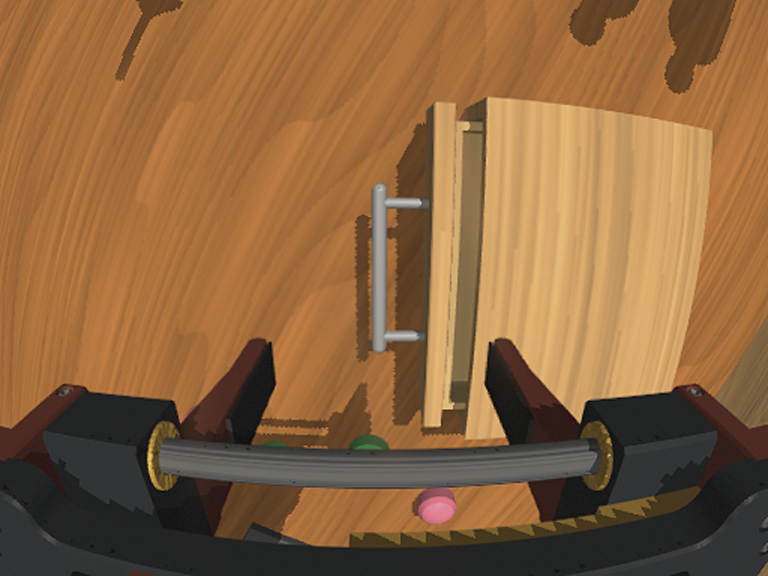

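The wrist view shows the handle bar vertical between the fingers at (380,270), so the yaw is right. It is gripped; I'll pull now.

```bash
python3 - <<'E'
from h import *
a=.516;u=np.array([np.cos(a),np.sin(a)])
p=np.array(m.current_tcp_pos());p0=p.copy()
q=p.copy();q[:2]-=.14*u
print(m.move_straight(q,max_speed=.08,f_stop=25))
p=np.array(m.current_tcp_pos());print((p-p0)[:2]@u,p,m.current_opening(),m.current_contact_force())
m.command_gripper(.03); print(p:=np.array(m.current_tcp_pos()))
m.move_straight([p[0],p[1],.2],max_speed=.2)
print(m.current_clock(),look('chest_drawer0_handle',.044),look('drawer_floor',.022))
m.command_gripper(.088)
for i,w in enumerate([(.606,.1475),(.529,.0975),(.487,-.2355)]):
    print(look('weight1',0,w,'top'))
save('top','top1.png')
E
```

```text
True
-0.11652134630780069 [0.41720119 0.27004166 0.02615194] 0.009814256933065773 [ 2.51435427  1.07466259 -2.66004464]
[0.41770683 0.2704584  0.02611697]
9.425 [(0.76, array([0.4162, 0.2692]))] [(0.94, array([0.5102, 0.3228]))]
[(0.63, array([0.6108, 0.1527]))]
[(0.41, array([0.5231, 0.0859]))]
[(0.57, array([ 0.4852, -0.2424]))]
```

View pics/top1.png

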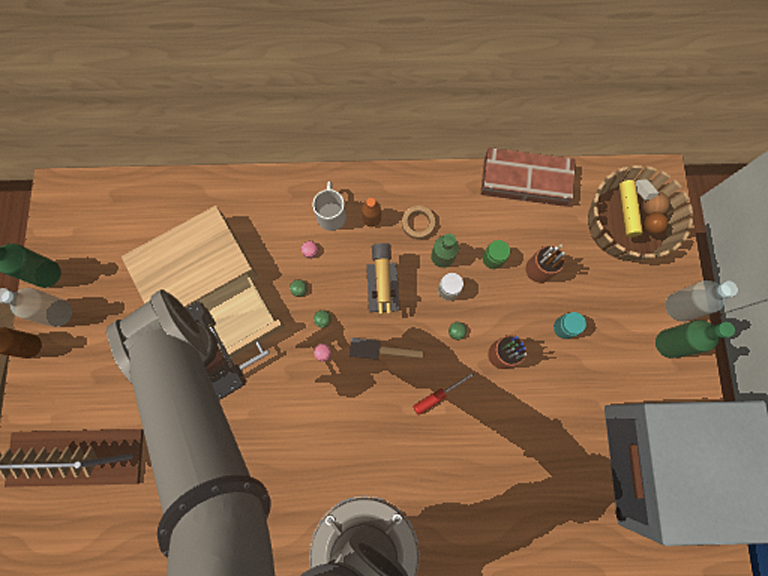

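The drawer is open by about 0.133 m, and the weights are where they were at (299,288), (322,318) and (457,330).

```bash
cat >> h.py <<'E'
A=.516;U=np.array([np.cos(A),np.sin(A)]);V=np.array([-U[1],U[0]]);D=np.array([.515,.3255])
def weight(w,a,slot,ang=A):
    w=np.array(w)
    go([*w,.2],a); o=look('weight1',0,w)
    print('look',o)
    if not o: return False
    w=o[0][1]; m.move_straight([*w,.1],max_speed=.3)
    o=look('weight1',0,w,rad=.03)
    print('look',o)
    if o: w=(w+o[0][1])/2
    if m.move_straight([*w,.005],max_speed=.12,f_stop=12): print('BUMP',m.current_tcp_pos());return False
    z=m.current_tcp_pos()[2]
    m.command_gripper(.02); print('grip',m.current_opening(),m.current_grip_force())
    m.move_straight([*w,.18],max_speed=.2)
    if m.current_opening()<.035: print('LOST');return False
    t=D+slot[0]*U+slot[1]*V
    go([*t,.18],ang); print('held',m.current_opening())
    print('stop',m.move_straight([*t,.022+z+.0015],max_speed=.12,f_stop=12),m.current_tcp_pos())
    m.command_gripper(.058); m.move_straight([*t,.15],max_speed=.2); m.command_gripper(.088)
    print('t',m.current_clock()); return True
E
python3 - <<'E'
from h import *
if weight((.608,.149),np.pi/2,(0,.058)): weight((.526,.094),np.pi/2,(0,0))
E
```

```text
look [(0.72, array([0.6034, 0.1503]))]
look [(0.86, array([0.6087, 0.1511]))]
grip 0.04155510011379119 30.00005110166967
held 0.04082376900062372
stop False [0.48687686 0.37632635 0.03000922]
t 20.2583
look [(0.81, array([0.5295, 0.0938]))]
look []
grip 0.04104216527606833 30.000182250514627
held 0.04094104969531914
stop False [0.51552121 0.32574883 0.02984225]
t 29.3833
```

```bash
python3 - <<'E'
from h import *
weight((.487,-.237),-.42,(0,-.058))
p=m.current_tcp_pos(); m.move_straight([p[0]-.03,p[1]-.03,.28],max_speed=.3)
save('wrist','w2.png'); print(look('weight1',.022),D)
E
```

```text
look [(0.68, array([ 0.4917, -0.2342]))]
look [(0.69, array([ 0.4929, -0.2347]))]
grip 0.0411941767438469 30.000136139569804
held 0.041068667991708614
stop False [0.54420978 0.27527617 0.02988176]
t 40.4083
[(0.96, array([0.4483, 0.0983])), (0.78, array([0.6926, 0.1329])), (0.7, array([0.4809, 0.3742])), (0.63, array([0.5712, 0.3057])), (0.63, array([0.514 , 0.3244]))] [0.515  0.3255]
```

View pics/w2.png

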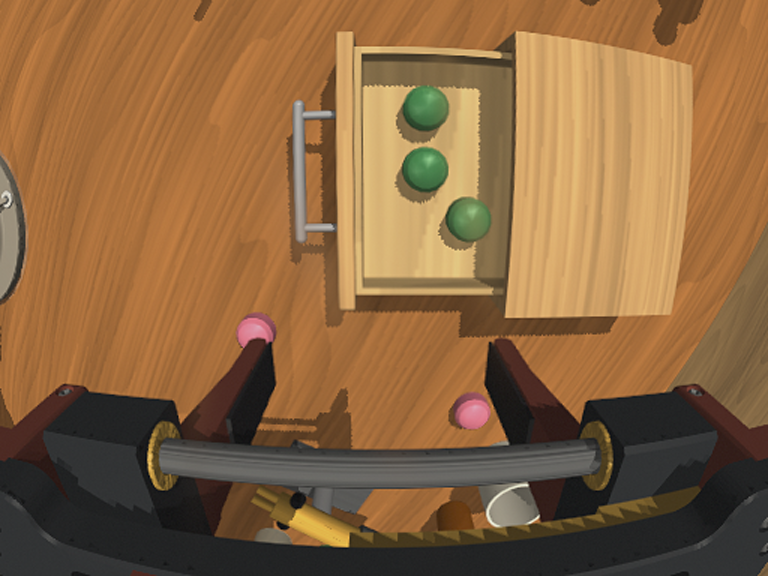

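All three weights lie flat in the drawer, at (425,108), (425,170) and (468,219). The third was knocked about 4 cm inwards but is still within limits. Next is shutting the drawer.

```bash
python3 - <<'E'
from h import *
H=np.array([.4175,.2703])
go([*H,.2],A); print(o:=look('chest_drawer0_handle',.044))
m.command_gripper(.03)
print(m.move_straight([*H,.026],max_speed=.12,f_stop=15))
m.command_gripper(0.0); p=np.array(m.current_tcp_pos());print(m.current_opening())
q=p.copy();q[:2]+=.15*U
print(m.move_straight(q,max_speed=.07,f_stop=25))
e=np.array(m.current_tcp_pos());print('travel',(e-p)[:2]@U,m.current_opening(),m.current_contact_force())
m.command_gripper(.03);e=np.array(m.current_tcp_pos());print('end',e)
m.move_straight([e[0],e[1],.25],max_speed=.2);print(look('chest_drawer0_handle',.044))
m.command_gripper(.088)
print(m.current_clock())
# jar etc. looks from fixed cams
for c in('top','scene'):
    for n,w in[('jar',(.594,-.222)),('bottle',(.688,-.208)),('pot_near',(.442,-.336)),('pot_far',(.644,-.449)),('burner',(.604,-.056))]: print(c,n,look(n,0,w,c,.08))
save('wrist','w3.png')
E
```

```text
[(0.6, array([0.419 , 0.2688]))]
False
0.010265673541162677
True
travel 0.13295828102883772 0.010106040936823867 [-2.61909927 -0.56610072  7.99897495]
end [0.5326735  0.33573095 0.02570513]
[(0.82, array([0.5374, 0.3328]))]
49.5083
top jar [(0.61, array([ 0.5867, -0.2196]))]
top bottle [(0.55, array([ 0.6878, -0.2178]))]
top pot_near [(0.95, array([ 0.4396, -0.3311]))]
top pot_far [(0.7, array([ 0.6474, -0.452 ]))]
top burner [(0.68, array([ 0.6109, -0.0506]))]
scene jar [(0.82, array([ 0.5941, -0.2246]))]
scene bottle [(0.85, array([ 0.694 , -0.2088]))]
scene pot_near [(0.65, array([ 0.4402, -0.3442]))]
scene pot_far [(0.9, array([ 0.6341, -0.449 ]))]
scene burner [(0.8, array([ 0.6016, -0.053 ]))]
```

View pics/w3.png

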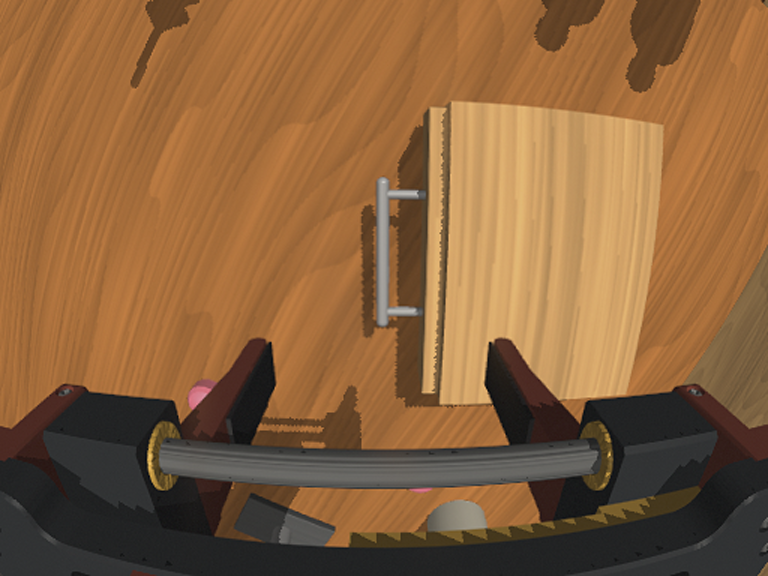

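The drawer is shut: handle at (382,250), and it travelled its full 0.133 m. Next is the jar.

```bash
python3 - <<'E'
from h import *
w=np.array([.592,-.222])
go([*w,.25],np.pi/2); o=look('jar',0,w);print(o)
if o: w=o[0][1]
m.move_straight([*w,.2],max_speed=.3)
o=look('jar',0,w,rad=.03);print(o)
if o: w=(w+o[0][1])/2
print(m.move_straight([*w,.022],max_speed=.15,f_stop=12),m.current_tcp_pos())
z=m.current_tcp_pos()[2]
m.command_gripper(.04);print('grip',m.current_opening(),m.current_tcp_pos())
m.move_straight([*w,.28],max_speed=.2);print(m.current_opening())
t=np.array([.541,-.393])
go([*t,.3],1.062)
print(m.current_opening(),look('pot_near',0),look('pot_far',0),z,m.current_clock())
save('wrist','w4.png')
E
```

```text
[(0.76, array([ 0.59  , -0.2127]))]
[(0.72, array([ 0.597 , -0.2194]))]
False [ 0.59410427 -0.21641647  0.0229745 ]
grip 0.055157479103582846 [ 0.59359339 -0.21628228  0.02216234]
0.05547307770370276
0.05544168339427649 [(0.23, array([0.792 , 0.0696]))] [(0.94, array([ 0.6425, -0.4429]))] 0.022974498888947405 57.4417
```

View pics/w4.png

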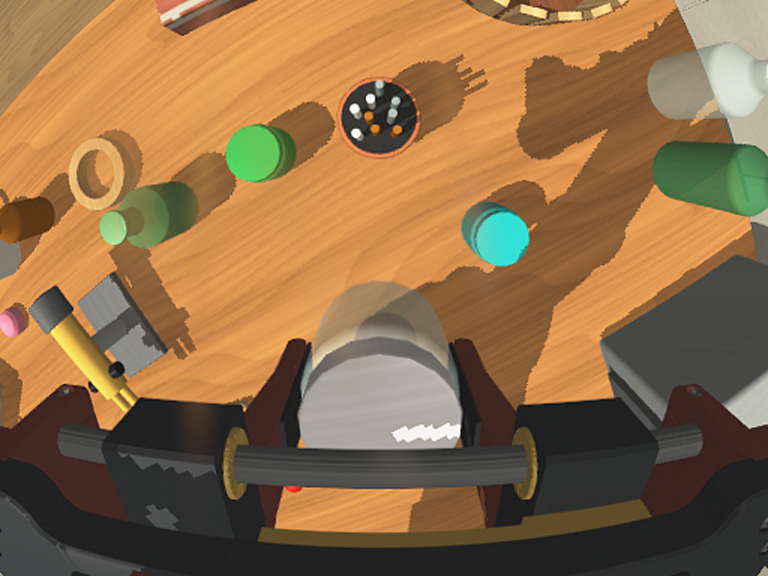

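The jar is held in the fingers and the far pot is at (378,117), as expected. I'll set the jar down, then do the bottle.

```bash
python3 - <<'E'
from h import *
t=np.array([.5415,-.3915])
m.move_straight([*t,.1],max_speed=.2); print(m.current_opening())
print(m.move_straight([*t,.0235],max_speed=.06,f_stop=8),m.current_tcp_pos(),m.current_opening())
m.command_gripper(.075);m.move_straight([*t,.3],max_speed=.25);m.command_gripper(.088)
w=np.array([.691,-.211])
go([*w,.3],np.pi/2); o=look('bottle',0,w);print(o)
if o: w=(w+o[0][1])/2
m.move_straight([*w,.24],max_speed=.3)
o=look('bottle',0,w,rad=.03);print(o)
if o: w=(w+o[0][1])/2
print(m.move_straight([*w,.094],max_speed=.12,f_stop=8),m.current_tcp_pos())
m.command_gripper(.01);print('grip',m.current_opening(),m.current_tcp_pos(),m.current_clock())
E
```

```text
0.05504525402239684
False [ 0.54166538 -0.39173158  0.02392721] 0.05539223204151392
[(0.93, array([ 0.6808, -0.2132]))]
[(0.65, array([ 0.6864, -0.2147]))]
False [ 0.68660495 -0.21374184  0.094973  ]
grip 0.02880980045193293 [ 0.68635253 -0.21314727  0.09411816] 66.1
```

```bash
python3 - <<'E'
from h import *
p=np.array(m.current_tcp_pos()); f0=m.current_contact_force()
m.move_straight([p[0],p[1],.25],max_speed=.12);print(m.current_opening(),m.current_grip_force(),np.array(m.current_contact_force())-f0)
t=np.array([.606,-.1525])
R=go([*t,.25],np.pi/2); print(m.current_opening())
print(m.move_straight([*t,.12],max_speed=.15),m.current_opening())
save('scene','s5.png',(150,120,350,270),4)
print(m.current_tcp_pos(),m.current_clock())
E
```

```text
0.02826581761489442 32.24473076406866 [ 0.59446956 -2.21926186 -5.94005366]
0.028514012926578104
False 0.02831875176256471
[ 0.6067113  -0.15301647  0.12110781] 69.1
```

View pics/s5.png

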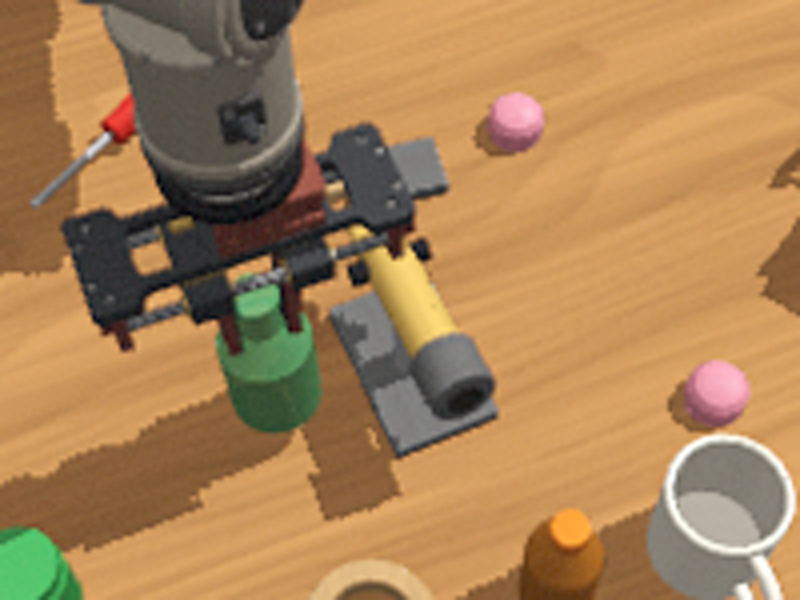

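The bottle hangs upright in the grip at (268,360), beside the burner. I'll lower it.

```bash
python3 - <<'E'
from h import *
t=np.array([.606,-.1525])
print(m.move_straight([*t,.092],max_speed=.04,f_stop=5),m.current_tcp_pos(),m.current_opening())
m.command_gripper(.06);p=np.array(m.current_tcp_pos());m.move_straight([p[0],p[1],.3],max_speed=.2);m.command_gripper(.088)
# paddle & burner look
w=np.array([.45,-.07])
go([w[0],w[1],.3],.1+np.pi/2)
print(look('paddle',0),look('paddle_blade',.012),look('burner',0),look('bottle',0),m.current_clock())
save('wrist','w6.png')
for c in('top','scene'):print(look('bottle',0,None,c),look('jar',0,None,c))
E
```

```text
True [ 0.60579971 -0.15155327  0.09374348] 0.028493950795496648
[(0.86, array([ 0.4487, -0.0637]))] [(0.84, array([ 0.4517, -0.0072])), (0.3, array([ 0.3552, -0.1884]))] [(0.57, array([ 0.6039, -0.0541]))] [(0.59, array([ 0.6039, -0.1501]))] 73.525
[(0.35, array([ 0.5403, -0.3984]))] [(0.67, array([ 0.6787, -0.3318])), (0.6, array([ 0.537, -0.393])), (0.52, array([ 0.4943, -0.494 ])), (0.43, array([ 0.7919, -0.0476]))]
[(0.58, array([ 0.61  , -0.1469]))] [(0.97, array([ 0.4911, -0.4887])), (0.62, array([ 0.534 , -0.3898])), (0.6, array([ 0.6773, -0.3353]))]
```

View pics/w6.png

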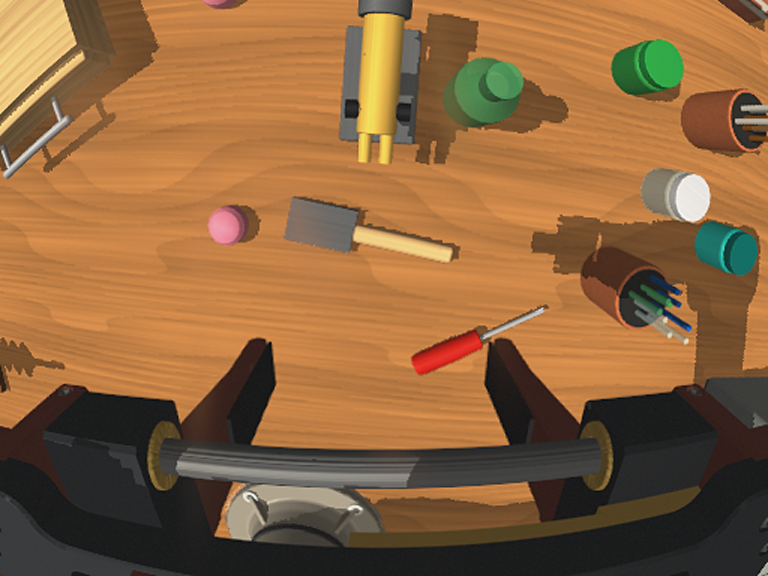

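The bottle stands at (485,92), the jar at (675,195) between the pots, and the paddle has its plate at (323,224) and handle end at (452,255). Next I'll compute the paddle pose and plan a tilted placing, so the gripper body clears the burner.

```bash
python3 - <<'E'
from h import *
f=lambda uv,z:pt('wrist',np.array(uv)/1.5,z)[:2]
e1=f((291,220),.012);e2=f((452,255),.012);j=f((355,236),.014)
d=e1-e2;yp=np.arctan2(d[1],d[0]);c=e2+d/np.linalg.norm(d)*.085
print(e1,e2,j,np.linalg.norm(d),yp,c)
bc=[f(x,.012) for x in((340,138),(414,146),(421,30),(347,27))];print(np.round(bc,4))
np.save('pad.npy',[*c,yp])
B=np.array([.604,-.055]);yb=.02;gx=.004
rx=lambda a:np.array([[1,0,0],[0,np.cos(a),-np.sin(a)],[0,np.sin(a),np.cos(a)]])
rz=lambda a:np.array([[np.cos(a),-np.sin(a),0],[np.sin(a),np.cos(a),0],[0,0,1]])
g=c+gx*d/np.linalg.norm(d)
for R in rot(yp+np.pi/2):
    q=m.inverse_kinematics([*g,.2],R)
    T=rz(yb)@rx(-.38)@rz(-yp)@R
    t=B+rz(yb)[:2,:2]@np.array([gx,.095])
    print(np.round(q,2) if q is not None else None,t)
    for h in(.25,.012):
        q=m.inverse_kinematics([*t,h],T);print(' ',None if q is None else np.round(q,2))
E
```

```text
[0.45646236 0.02169109] [ 0.43614236 -0.14795029] [ 0.44604827 -0.04579806] 0.17085403044615563 1.4515821714009975 [ 0.44625157 -0.06355358]
[[ 0.544  -0.0216]
 [ 0.5432 -0.0956]
 [ 0.6642 -0.0905]
 [ 0.6598 -0.0169]]
[-1.12  0.42  1.42  2.14 -0.5   0.99 -2.68] [0.60609933 0.040061  ]
  [ 0.32  0.58 -0.99  1.63  0.78  1.49  0.75]
  [ 0.06  0.77 -0.59  1.79  0.88  1.07  0.57]
[-0.03  0.13  0.02  2.1  -0.    0.91 -0.12] [0.60609933 0.040061  ]
  [-1.16  0.77  1.31  1.73 -0.39  1.17 -1.36]
  [-0.94  0.9   0.85  1.86 -0.4   0.74 -1.53]
```

```bash
python3 - <<'E'
from h import *
*c,yp=np.load('pad.npy');c=np.array(c);d=np.array([np.cos(yp),np.sin(yp)])
B=np.array([.6035,-.0555]);yb=.03;gx=.004
rx=lambda a:np.array([[1,0,0],[0,np.cos(a),-np.sin(a)],[0,np.sin(a),np.cos(a)]])
rz=lambda a:np.array([[np.cos(a),-np.sin(a),0],[np.sin(a),np.cos(a),0],[0,0,1]])
g=c+gx*d; R=rot(yp+np.pi/2)[1]
m.movep([*g,.2],R); m.command_gripper(.05)
print(m.move_straight([*g,.005],max_speed=.12,f_stop=10),m.current_tcp_pos())
m.command_gripper(.005);print('grip',m.current_opening(),m.current_grip_force())
m.move_straight([*g,.25],max_speed=.2);print(m.current_opening())
T=rz(yb)@rx(-.38)@rz(-yp)@R
t=B+rz(yb)[:2,:2]@np.array([gx,.095])
m.movep([*t,.25],T);print(m.current_opening())
m.move_straight([*t,.06],max_speed=.15);print(m.current_opening(),m.current_clock(),m.current_tcp_pos())
save('scene','s7.png',(150,90,350,240),4)
E
```

```text
False [ 0.44717458 -0.05959602  0.00548548]
grip 0.017745876855163288 29.96606469154358
0.017625098736244463
0.017166657337737867
0.017444984890323645 83.0833 [0.60535264 0.03976602 0.06088519]
```

View pics/s7.png

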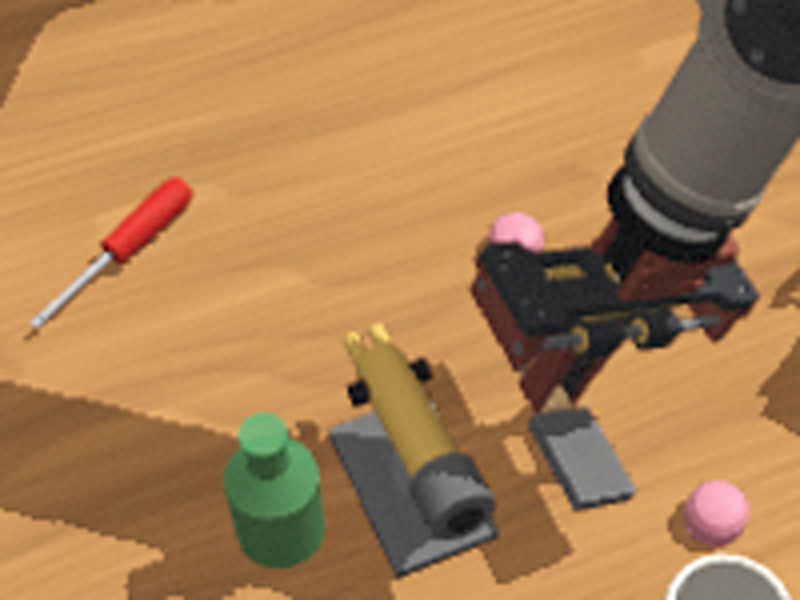

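The paddle is held tilted at (580,460), parallel to the base with its plate towards the nozzle, and the body is clear of the barrel. I'll lower and release it.

```bash
python3 - <<'E'
from h import *
p=np.array(m.current_tcp_pos());R=np.array(m.current_ee_rot())
print(m.move_straight([p[0],p[1],.0125],max_speed=.04,f_stop=4),m.current_tcp_pos(),m.current_opening())
m.command_gripper(.032);p=np.array(m.current_tcp_pos())
m.move_straight(p-R[:,2]*.12,max_speed=.12)
m.move_straight(np.array([.5,.05,.34]),frame=None,max_speed=.25)
go([.5,.0,.36],np.pi/2)
for n,z in[('paddle',0),('paddle_blade',.012),('burner',0),('bottle',0),('jar',0),('pot_near',0),('pot_far',0)]:
    print(n,*[look(n,z,None,c) for c in('wrist','top','scene')])
save('wrist','w8.png'); print(m.current_clock())
E
```

```text
True [0.60499943 0.03960178 0.01257798] 0.01769597692950914
paddle [(0.62, array([0.6014, 0.043 ]))] [] [(0.84, array([0.6078, 0.0345])), (0.31, array([0.7932, 0.0648]))]
paddle_blade [(0.8, array([0.6553, 0.0371]))] [] [(0.89, array([0.6618, 0.0393]))]
burner [(0.7, array([ 0.6058, -0.0559]))] [(0.53, array([ 0.6023, -0.0456]))] [(0.81, array([ 0.6029, -0.0497]))]
bottle [(0.57, array([ 0.6001, -0.1466]))] [(0.51, array([ 0.6127, -0.1504]))] [(0.81, array([ 0.6105, -0.1425]))]
jar [(0.96, array([ 0.6772, -0.3341])), (0.79, array([ 0.4966, -0.5001])), (0.77, array([ 0.5441, -0.3896]))] [(0.75, array([ 0.6682, -0.3329])), (0.6, array([ 0.6033, -0.1467])), (0.59, array([ 0.4943, -0.4915])), (0.5, array([ 0.5413, -0.4007])), (0.41, array([0.5266, 0.3422]))] [(0.95, array([ 0.532 , -0.3933])), (0.95, array([ 0.6725, -0.3369])), (0.76, array([ 0.5028, -0.4936]))]
pot_near [(0.95, array([ 0.427 , -0.3416]))] [(0.69, array([ 0.6066, -0.1502])), (0.65, array([ 0.4317, -0.3273]))] [(0.93, array([ 0.434 , -0.3448]))]
pot_far [(0.96, array([ 0.6363, -0.4365]))] [(0.85, array([ 0.6502, -0.4489]))] [(0.92, array([ 0.6345, -0.4501]))]
89.6417
```

View pics/w8.png

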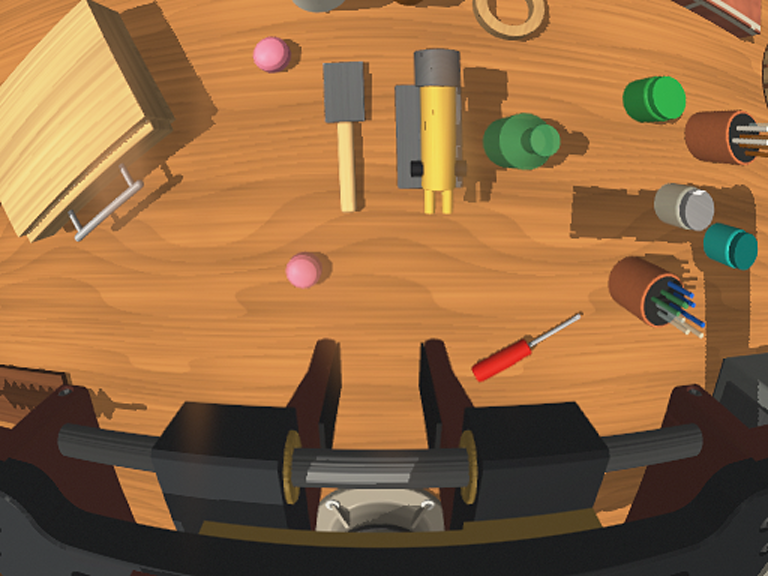

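Everything stands as asked: paddle at (345,135), burner, bottle at (520,142), jar at (683,207) between the pots, drawer shut, bystanders in place. I'll hand it in.

```bash
python3 -c "
from h import *
print(m.sign_off())"
```

```text
the job is handed in; nothing more can be done
None
```

The job is handed in, though no verdict came back. Three green paperweights are flat in the shut drawer, and the jar, bottle and paddle stand at their targets by the last camera check, with the bystanders left where they were.

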